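# Load the tile warmer and switch it on

### The job

Take the two blue tiles out of the sloped rack and lay them, glazed side up and without dropping them, on the warmer plate, one at each end of the blue tile already lying there, so that the three make one neat straight row with short ends facing and almost touching. Then let go and push the red toggle switch fully over, away from the robot, to turn the warmer on. Leave the oak block, tub, rib and brush where they are.

Things in the scene. Friction and masses are not known exactly. Their poses are not given: they have to be found in the camera images.
- tile_a: Loose ruri blue glazed tile with a terracotta underside, 90 (own x) x 62 (own y) x 16 mm (own z), about 0.14 to 0.28 kg. Origin: centre of its underside; z points out of the glazed face. Starts in one of the rack's three bays, lying flat on the sloping board, own x pointing up the slope, its lower short end against the lip.
- tile_b: Second loose tile, identical to tile_a, in another bay of the rack.
- tile_mid: Third tile, identical, loose, already lying flat, glaze up, near the middle of the warmer plate, its long side (own x) roughly along the plate's length. Origin: centre of its underside.
- warmer: Fixed warmer plate, low grey slab with flat aluminium top: 114 (own x) x 330 (own y) x 24 mm high. Origin: centre of its underside on the table; its top is 24 mm above. Nothing stands up from it.
- rack: Fixed white rack, 416 mm wide (own y), 105 deep. Its board rises at 30 deg towards own +x (away from the robot). Three bays, centres at own y = -128, 0, 128 mm, about 30 mm free beside a tile; walls between them 12 mm, outer walls 15, low-end lip 11 mm off the board. Origin: centre of its underside; the board's upper face is 50 mm above it, at the centres of the tiles' undersides.
- light_bar (a point): Middle of a fixed light bar (14 mm thick round tube along the rack's own y, 420 mm long, on a post at each end) that crosses straight above the middle of all three bays, 200 mm above the table (150 mm above the board). A gripper pointing straight down on a tile would hit it; one square to the board, leaning 30 deg back to the robot, passes in front of it with about 25 mm to spare.
- oak_block: Loose plain oak block, 90 x 62 x 26 mm, in the remaining bay of the rack, lying like the tiles. Origin: centre of its underside. It stays there.
- switch_base: Fixed grey switch housing, 70 (own x) x 50 x 25 mm high, standing beside one end of the warmer plate. Origin: centre of its underside on the table. Its own x, about level with the world's x within 0.3 rad, is the direction in which the lever is pushed to turn it on.
- switch (a joint): Angle of the toggle lever about a level axis along the housing's own y, 22 mm above the table: 0 = off (leaning 0.5 rad towards own -x, to the robot), 1.0 = fully over, on (leaning 0.5 rad towards own +x). It stays where it is left; about 1 N at the tip moves it.
- switch_tip (a point): Centre of the red ball, 26 mm diameter, at the end of the switch lever (steel stem 10 mm thick), 80 mm from the hinge axis: about 92 mm above the table at either end of the swing, 102 mm in the middle; it travels 77 mm.
- tub: White closed polypropylene tub, 100 mm across, 77 mm high, loose, 0.35 kg, standing beside the other end of the warmer plate. Leave alone.
- rib: Orange flat squeeze rib, 60 x 160 x 9 mm, loose. Leave alone.
- brush: Wooden-handled brush lying loose. Leave alone.
Mind the look-alikes: they are no part of the job. What is shaped like the tile_b but black is not meant.

How it is judged (in metres and radians):
On the way, in this order (a step that is already met when the one before it is completed fails the run):
1. both rack tiles lie in the row on the warmer plate, let go (y of tile_a in the frame of tile_mid between -0.007 and 0.007 m and angle between the x axis of each of tile_a, tile_b and the x axis of tile_mid, either way round below 0.08 rad and y of tile_b in the frame of tile_mid between -0.007 and 0.007 m and z of tile_a in the frame of warmer between 0.02 and 0.028 m and angle between each of tile_a, tile_b, tile_mid's own z axis and vertical below 0.06 rad and linear speed of each of tile_a, tile_b, tile_mid below 0.02 m/s and z of tile_b in the frame of warmer between 0.02 and 0.028 m and z of tile_mid in the frame of warmer between 0.02 and 0.028 m and ((x of tile_a in the frame of tile_mid between 0.086 and 0.1 m and x of tile_b in the frame of tile_mid between -0.1 and -0.086 m) or (x of tile_a in the frame of tile_mid between -0.1 and -0.086 m and x of tile_b in the frame of tile_mid between 0.086 and 0.1 m)) and contact force between each of tile_a, tile_b and the fingers below 0.1 N), for 0.2 s.
2. the switch has been pushed over to on (value of joint switch above 0.85 rad), for 0.1 s.
At the end, for the whole second after the job is handed in: The three tiles lie flat, glaze up, at rest on the plate in one row, a rack tile at each short end of the middle tile: centres 86 to 100 mm apart (gaps under 10 mm), within 7 mm sideways and 0.08 rad of parallel with the middle tile; the switch lever is past 0.85 rad (y of tile_a in the frame of tile_mid between -0.007 and 0.007 m and angle between the x axis of each of tile_a, tile_b and the x axis of tile_mid, either way round below 0.08 rad and y of tile_b in the frame of tile_mid between -0.007 and 0.007 m and z of tile_a in the frame of warmer between 0.02 and 0.028 m and angle between each of tile_a, tile_b, tile_mid's own z axis and vertical below 0.06 rad and linear speed of each of tile_a, tile_b, tile_mid below 0.02 m/s and z of tile_b in the frame of warmer between 0.02 and 0.028 m and z of tile_mid in the frame of warmer between 0.02 and 0.028 m and ((x of tile_a in the frame of tile_mid between 0.086 and 0.1 m and x of tile_b in the frame of tile_mid between -0.1 and -0.086 m) or (x of tile_a in the frame of tile_mid between -0.1 and -0.086 m and x of tile_b in the frame of tile_mid between 0.086 and 0.1 m)) and value of joint switch above 0.85 rad); the robot touches nothing.
It fails at once if a bystander (tub, rib, brush or oak block) is moved by more than 20 mm (distance of any of tub, rib, brush, oak_block from where it was at the start of the episode above 0.02 m).
It fails at once if a tile is dropped: out of the fingers it moves faster than 0.5 m/s (a fall of about 13 mm) ((linear speed of tile_a above 0.5 m/s and contact force between tile_a and the fingers below 0.1 N) or (linear speed of tile_b above 0.5 m/s and contact force between tile_b and the fingers below 0.1 N) or (linear speed of tile_mid above 0.5 m/s and contact force between tile_mid and the fingers below 0.1 N)).
It also fails if it takes over 58 s, if anything falls off the work surface, if the arm or the gripper's body presses on something with over 40 N, if the wrist force passes 120 N, or if a joint passes its speed limit or range.

### The arm

A 6-joint arm with a two-finger parallel gripper is mounted at the origin on the work surface. World frame = base frame: x ahead of the robot, y to its left, z up, the work surface at z = 0. Lengths are in mm, angles in rad, forces in N, time in s.
With the tool pointing down it reaches from about 350 to 875 mm from the base axis. Payload 4.2 kg.
Tool frame: the origin (TCP) lies at the very end of the fingers, on their centre line; the grasp point (between the pads) lies 19 mm behind it; z points along the fingers, y is the line along which they close (so a half turn about z gives the same grasp; the last joint's range is limited). The gripper opens to 85 mm and grips with 20 to 120 N. Pads are 22 mm wide; open, the fingers measure 114 mm over their backs; the gripper's body (76 mm by 85 mm) begins 54 mm behind the grasp point. The pads swing forward as they close: fully open they stand 13 mm farther back than shut.
Start: joints at [-0.907, 0.385, 0.008, 0, -1.194, -0.259], TCP at [246.16, -574.46, 231.312] pointing down, gripper open.
Joint ranges: [-3.14, 3.14], [-1.21, 2.06], [-1.07, 1.41], [-3.16, 2.05], [-2.99, -0.16], [-3.1, 3.1]. Speed limits (rad/s): [2.79, 2.79, 3.14, 3.14, 3.14, 3.14].

### API

Orientations are given as a unit quaternion [x, y, z, w].
In Python, from bench import read_state, get_image, get_calibration, job_done gives the robot as it stands.
- The arm moves only by the shell command python3 -m creep 'ROWS'. ROWS is a JSON object of lists of equal length, an entry for each row: "translation": the shift along the world's x, y, z in cm, a list of three; "delta_rot": the turn, a rotation vector about the world's x, y, z in degrees, a list of three; "hand": the finger opening in cm, from 0 to 8.54. A call has 1 to 8 rows; each row is the pose to reach, as a shift and turn from the pose commanded when the call began; what a row does not reach only later rows make up. A row lasts 1/8 s, in which the tool goes at most 62.5 mm and 10.7 degrees, less where a joint would pass 70% of its speed; a pose out of reach is approached as far as the arm can. A call with a gripper value outside its range is refused whole. The fingers move at their own pace and stop on an object; the grip force is fixed at half the most. Time passes only in rows, so rows that repeat a pose let the fingers close. It gives the time, the measured TCP pose, the force, the opening and the grip force at its end, in the units of the state.
- read_state(): the state, without advancing time (a new reading comes with each control period).
- get_image(name): name is "side" or "top" or "wrist"; returns (picture, depth): 384x512x3 uint8, red, green, blue; 384x512 float32, mm along the optical axis (not along the pixel's ray), 0 where there is no reading.
- get_calibration(name): a dict with "intrinsics" (3x3 intrinsics, pixels), "xyz" and "attitude" of the camera in the world. Camera axes: x right, y down, z forward; pixel columns grow to the right and rows downward; lengths in mm; the calibration is good to about 2 mm. A picture is of the moment at which its call begins: read the wrist's pose just before it. get_calibration takes no time and is no camera call; for the wrist camera it gives the pose at the moment of the call.
- job_done(): hands the job in; it is judged then, once.
The state is a dict: "clock": time; "joints": joint angles; "joint_vel": joint speeds; "joint_efforts": joint torques, N m; "position": TCP position; "ee_rot": TCP orientation; "contact_force": force on the tool from outside, world axes, zero at the start; "wrist_torque": the same for the moment, N m; "gripper_width": finger opening in mm; "grasp_force": force on a finger pad.
Only numpy, scipy, OpenCV 4.12 (cv2) and the standard library are available. Lean on these libraries where they do the work, as an engineer would, in place of code of your own. Each camera call takes 0.05 s, during which the arm holds its last target. There are 200 camera calls.

## Working session

There is one attempt and no reset: what is moved stays moved. The work goes in short steps, Python scripts to look and compute and a shell command to move; the robot and the scene stay as the last step left them, time stands still between calls to the robot, and variables do not carry over. Pictures are saved under pics/ and viewed, at most 10 in all, crops included, and the job is handed in when it is done.

```bash
ls; mkdir -p pics
python3 - <<'E'
from bench import *
import cv2,numpy as np
print(read_state())
for n in ("side","top"):
    im,d=get_image(n); c=get_calibration(n); print(n,c)
    cv2.imwrite(f"pics/{n}0.png",im[:,:,::-1]); np.save(f"pics/{n}0.npy",d); np.save(f"pics/{n}0_im.npy",im)
E
```

```text
pics
{'clock': 0.0, 'joints': array([-9.07383697e-01,  3.85544767e-01,  6.59405179e-03, -5.07899757e-04,
       -1.19398531e+00, -2.58566956e-01]), 'joint_vel': array([ 1.36600274e-03,  7.15738055e-05, -6.54177599e-04,  5.65233145e-04,
       -4.70554712e-04,  1.59410977e-03]), 'joint_efforts': array([ 4.38600164e-04, -3.92282939e+01,  1.88393980e+01,  4.18600380e+00,
       -4.64276935e-03, -1.46699165e-05]), 'position': array([ 245.93604043, -573.9297476 ,  230.21494162]), 'ee_rot': array([-2.00951383e-01,  9.79600603e-01,  1.06316383e-03, -2.64510462e-04]), 'contact_force': array([ 0.86635781, -0.73473583, -0.98393778]), 'wrist_torque': array([ 0.01789772, -0.01882915,  0.01406396]), 'grasp_force': 0.0, 'gripper_width': 85.19457557039347}
side {'intrinsics': array([[405.57489879,   0.        , 251.32653893],
       [  0.        , 405.57489879, 194.29711189],
       [  0.        ,   0.        ,   1.        ]]), 'xyz': array([ 336.09208078, 1153.4712959 ,  799.01247203]), 'attitude': array([-0.08565525,  0.85624631, -0.50791289,  0.03911424])}
top {'intrinsics': array([[415.93974232,   0.        , 251.69184424],
       [  0.        , 415.93974232, 198.79168692],
       [  0.        ,   0.        ,   1.        ]]), 'xyz': array([ 279.48348423,  -11.97249224, 1455.9318523 ]), 'attitude': array([ 0.71010962, -0.69669391,  0.07273753, -0.07121215])}
```

View pics/top0.png

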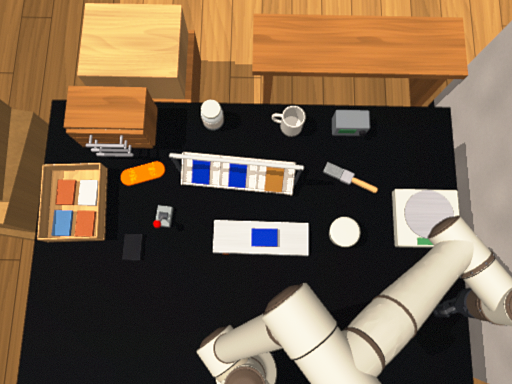

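View pics/side0.png

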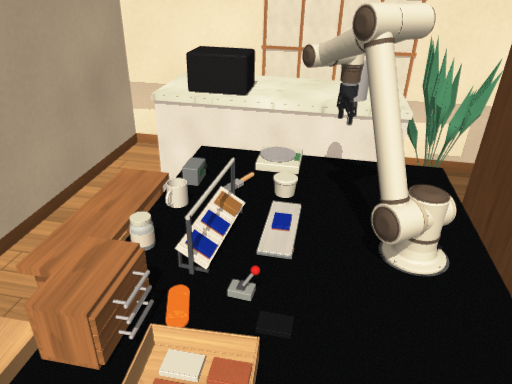

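Top view: blue rack tiles at px (202,172) and (238,176), oak block (274,180), middle tile (264,237) on the plate, red ball (156,224), tub (344,232). 
Look-alikes: blue sample in the wooden box (62,222), black tile (132,247), oak block (274,180) – not these. I choose the two blue ones in the rack.

```bash
cat > h.py <<'E'
import numpy as np,cv2
from scipy.spatial.transform import Rotation as R
from bench import *
def cloud(d,c):
    K=c['intrinsics'];v,u=np.indices(d.shape)
    p=np.stack([(u-K[0,2])/K[0,0]*d,(v-K[1,2])/K[1,1]*d,d],-1)
    return p@R.from_quat(c['attitude']).as_matrix().T+c['xyz']
def blue(im):
    h=cv2.cvtColor(im,cv2.COLOR_RGB2HSV);return ((h[...,0]>108)&(h[...,0]<130)&(h[...,1]>150)&(h[...,2]>50)).astype(np.uint8)
def red(im):
    h=cv2.cvtColor(im,cv2.COLOR_RGB2HSV);return (((h[...,0]<4)|(h[...,0]>176))&(h[...,1]>200)&(h[...,2]>90)).astype(np.uint8)
def comps(m,amin):
    n,l,s,c=cv2.connectedComponentsWithStats(m)
    return [(c[i],s[i,4],l==i) for i in range(1,n) if s[i,4]>amin]
def report(im,d,c):
    P=cloud(d,c)
    for nm,m,a in (("blue",blue(im),60),("red",red(im),10)):
        for ct,ar,mk in comps(m,a):
            e=cv2.erode(mk.astype(np.uint8),np.ones((3,3)))>0
            q=P[(e if e.sum()>8 else mk)&(d>0)]
            r=cv2.minAreaRect(np.argwhere(mk)[:,::-1].astype(np.float32))
            if len(q)<8: continue
            m0=np.median(q,0);w,V=np.linalg.eigh(np.cov((q-q.mean(0)).T))
            print(nm,ct.round(1),ar,"mean",q.mean(0).round(1),"nrm",(V[:,0]*np.sign(V[2,0])).round(3),"long",V[:,2].round(3))
E
python3 - <<'E'
from h import *
for n in ("side","top"):
    print(n);report(np.load(f"pics/{n}0_im.npy"),np.load(f"pics/{n}0.npy"),get_calibration(n))
c=get_calibration("wrist");s=read_state()
print(c, R.from_quat(s['ee_rot']).inv().apply(c['xyz']-s['position']), (R.from_quat(s['ee_rot']).inv()*R.from_quat(c['attitude'])).as_matrix().round(3))
E
```

```text
side
blue [215.2 221.9] 333 mean [653.   49.8  63.8] nrm [-0.505  0.038  0.862] long [-0.86   0.06  -0.507]
blue [281.3 220.8] 263 mean [441.4 -45.3  39. ] nrm [0.006 0.008 1.   ] long [-0.011 -1.     0.008]
blue [202.8 243.8] 378 mean [659.1 174.9  61.6] nrm [-0.509  0.041  0.86 ] long [ 0.804 -0.334  0.492]
red [255.  269.5] 73 mean [472.1 307.8  99.5] nrm [-0.163  0.567  0.807] long [-0.668  0.539 -0.513]
top
blue [200.5 171.7] 369 mean [659.7 166.8  63.3] nrm [-0.499  0.053  0.865] long [-0.863  0.064 -0.502]
blue [237.2 175.1] 367 mean [650.1  39.5  63.2] nrm [-0.514  0.032  0.857] long [-0.854  0.07  -0.515]
blue [264. 237.] 425 mean [440.  -56.6  40.5] nrm [ 0.01  -0.006  1.   ] long [ 0.022 -1.    -0.006]
red [156.1 223.7] 46 mean [469.6 298.9 103.3] nrm [ 0.091 -0.082  0.992] long [-0.807 -0.591  0.025]
{'intrinsics': array([[342.03455842,   0.        , 248.95498417],
       [  0.        , 342.03455842, 190.87587887],
       [  0.        ,   0.        ,   1.        ]]), 'xyz': array([ 174.03612909, -605.18477115,  373.25811205]), 'attitude': array([0.54383674, 0.82445499, 0.1312371 , 0.08539558])} [ 7.83851311e+01 -6.53459647e-02 -1.42897452e+02] [[ 0.    -0.951 -0.309]
 [ 1.     0.     0.   ]
 [-0.    -0.309  0.951]]
```

Depth agrees with the given heights (tile tops 63 mm at rack centre and 40 mm on the plate). Next I move the wrist camera above the scene.

```bash
python3 -m creep '{"translation":[[1.5,5.2,1.5],[3,10.4,3],[4.5,15.6,4.5],[6,20.8,6],[7.5,26,8],[9,31.2,8],[10.5,36.4,8],[12,41.6,8]],"delta_rot":[[0,0,-3.5],[0,0,-7],[0,0,-10.5],[0,0,-14],[0,0,-17.5],[0,0,-21],[0,0,-24],[0,0,-27.5]],"hand":[8.5,8.5,8.5,8.5,8.5,8.5,8.5,8.5]}' && python3 -m creep '{"translation":[[1.6,5.3,0],[3.2,10.6,0],[4.8,15.9,0],[6.4,21.4,0],[6.4,21.4,0],[6.4,21.4,0]],"delta_rot":[[0,0,0],[0,0,0],[0,0,0],[0,0,0],[0,0,0],[0,0,0]],"hand":[7.5,7.5,7.5,7.5,7.5,7.5]}'
python3 - <<'E'
from h import *
s=read_state();c=get_calibration("wrist");im,d=get_image("wrist")
print(s['clock'],s['position'],R.from_quat(s['ee_rot']).as_matrix().round(3).tolist(),s['contact_force'],s['gripper_width'])
cv2.imwrite("pics/w1.png",im[:,:,::-1]);np.savez("pics/w1.npz",im=im,d=d,**c)
report(im,d,c)
E
```

```text
clock: 1.1
position: [366.0, -156.7, 311.2]
ee_rot: [0.039, 0.999, 0.0, 0.0]
contact_force: [1.3, 0.5, -0.7]
gripper_width: 85.3
grasp_force: 0.0
clock: 1.85
position: [429.7, 55.5, 310.8]
ee_rot: [0.037, 0.999, -0.0, -0.001]
contact_force: [0.2, -0.5, -0.6]
gripper_width: 74.9
grasp_force: 0.0
1.85 [429.73054936  55.48133652 310.84724025] [[-0.997, 0.074, -0.001], [0.074, 0.997, -0.001], [0.001, -0.001, -1.0]] [ 0.20271468 -0.53310084 -0.61994258] 74.94635925794881
blue [162.2 162. ] 3396 mean [440.2 -52.7  40.2] nrm [-0.    -0.001  1.   ] long [ 0.009 -1.    -0.001]
blue [251.3 314.3] 2884 mean [652.5  42.3  64.7] nrm [-0.499  0.038  0.866] long [-0.863  0.072 -0.501]
blue [333.7 319.6] 1357 mean [664.7 151.8  70.9] nrm [-0.164  0.981  0.1  ] long [-0.715 -0.188  0.673]
```

View pics/w1.png

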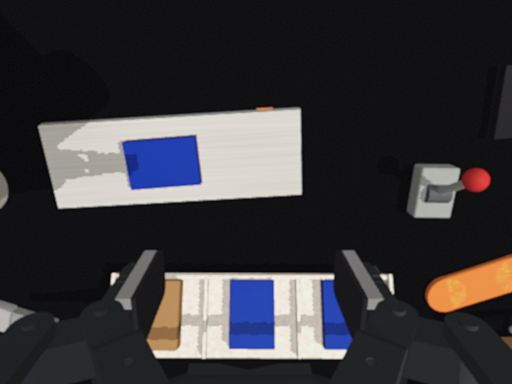

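The wrist view shows the plate with its tile centred at (162,162), the middle rack tile at (251,314), the left tile partly behind a finger at (340,315), the oak block at (165,315) and the red ball at (476,180). Tile heights come out at 40.2 and 64.7 mm, agreeing with the other two views. Next I move to a pregrasp over the middle-bay tile, square to the board.

```bash
python3 -m creep '{"translation":[[3,0,-3],[6.5,-0.3,-6.5],[10,-0.5,-10],[14,-0.8,-14],[18.1,-1,-17.4],[18.1,-1,-17.4],[18.1,-1,-17.4]],"delta_rot":[[-0.4,-6,0],[-0.8,-12,0],[-1.2,-18,0],[-1.6,-24,0],[-2.2,-29.9,0],[-2.2,-29.9,0],[-2.2,-29.9,0]],"hand":[7.5,7.5,7.5,7.5,7.5,7.5,7.5]}'
python3 - <<'E'
from h import *
s=read_state();c=get_calibration("wrist");im,d=get_image("wrist")
print(s['clock'],s['position'],R.from_quat(s['ee_rot']).as_matrix().round(3).tolist(),s['contact_force'],s['gripper_width'])
cv2.imwrite("pics/w2.png",im[:,:,::-1]);np.savez("pics/w2.npz",im=im,d=d,**c)
report(im,d,c)
T=R.from_quat(s['ee_rot'])
P=cloud(d,c);Q=T.inv().apply((P-s['position']).reshape(-1,3)).reshape(P.shape)
for ct,ar,mk in comps(blue(im),300):
    q=Q[mk&(d>0)]; print("tool frame: med",np.median(q,0).round(1),"pct2-98",np.percentile(q,[1,50,99],axis=0).round(1).tolist(), cv2.minAreaRect(q[:,:2].astype(np.float32)))
z=np.load("pics/w1.npz");P=cloud(z['d'],z);print("base/ball", [P[v,u].round(1).tolist() for u,v in((476,180),(435,180),(420,175))])
E
```

```text
clock: 2.78
position: [614.5, 46.2, 155.6]
ee_rot: [0.037, 0.969, -0.015, 0.243]
contact_force: [2.1, 10.3, -0.1]
gripper_width: 75.0
grasp_force: 0.0
2.775 [614.52468308  46.15594839 155.58962118] [[-0.879, 0.079, 0.47], [0.065, 0.997, -0.047], [-0.472, -0.011, -0.882]] [ 2.13842651 10.29156942 -0.09572859] 75.01753019435141
blue [248.9 173.2] 9622 mean [649.5  42.7  62.7] nrm [-0.499  0.039  0.866] long [-0.864  0.062 -0.5  ]
blue [422.  174.4] 10325 mean [659.5 168.   62.7] nrm [-0.5    0.033  0.866] long [-0.863  0.069 -0.501]
tool frame: med [13.9  0.4 98.5] pct2-98 [[-32.4, -29.0, 96.1], [13.9, 0.4, 98.5], [53.7, 29.5, 100.8]] ((10.481403350830078, 0.2266979217529297), (88.62550354003906, 60.106136322021484), 0.4037260413169861)
tool frame: med [ 13.3 126.   97.3] pct2-98 [[-33.1, 96.8, 94.9], [13.3, 126.0, 97.3], [53.2, 157.0, 103.0]] ((9.758003234863281, 127.78192138671875), (88.3478012084961, 63.142066955566406), 0.08549655228853226)
base/ball [[470.6, 295.2, 103.6], [493.1, 293.9, 25.7], [486.1, 275.8, 21.9]]
```

View pics/w2.png

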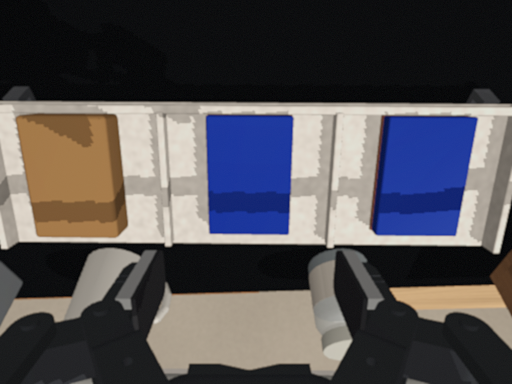

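The view shows the oak block at (72,175), the middle tile at (249,173) between the fingers, and the left tile at (424,175). The pose hadn't been reached and the force read 10 N, so I check whether the arm was still moving.

```bash
python3 - <<'E'
from h import *
s=read_state();print({k:np.round(v,2).tolist() for k,v in s.items()})
E
python3 -m creep '{"translation":[[0,0,0],[0,0,0]],"delta_rot":[[0,0,0],[0,0,0]],"hand":[7.5,7.5]}'
python3 - <<'E'
from h import *
s=read_state();print({k:np.round(v,3).tolist() for k,v in s.items()})
print(R.from_quat(s['ee_rot']).as_matrix().round(3).tolist())
E
```

```text
{'clock': 2.82, 'joints': [0.23, 0.24, -0.81, 1.27, -0.16, -3.09], 'joint_vel': [0.04, -0.02, 0.02, -0.24, -0.0, -0.04], 'joint_efforts': [-0.17, -29.79, 16.09, 1.04, 0.2, -0.58], 'position': [613.42, 45.32, 153.84], 'ee_rot': [0.03, 0.97, -0.02, 0.24], 'contact_force': [-1.0, -0.71, -1.09], 'wrist_torque': [-0.0, 1.03, -0.01], 'grasp_force': 0.0, 'gripper_width': 74.81}
clock: 3.08
position: [615.2, 48.1, 157.5]
ee_rot: [0.039, 0.969, -0.013, 0.244]
contact_force: [0.4, 0.2, 0.3]
gripper_width: 75.2
grasp_force: 0.0
{'clock': 3.075, 'joints': [0.233, 0.239, -0.809, 1.254, -0.16, -3.097], 'joint_vel': [0.012, -0.003, 0.001, 0.009, -0.001, 0.001], 'joint_efforts': [-0.276, -27.317, 14.553, 0.815, 0.014, -0.001], 'position': [615.218, 48.071, 157.5], 'ee_rot': [0.039, 0.969, -0.013, 0.244], 'contact_force': [0.432, 0.242, 0.3], 'wrist_torque': [0.098, 0.907, 0.002], 'grasp_force': 0.0, 'gripper_width': 75.19}
[[-0.878, 0.082, 0.472], [0.069, 0.997, -0.044], [-0.474, -0.006, -0.88]]
```

Joint 5 is at its -0.16 limit, near a wrist singularity, so the arm couldn't reach the pose. I back off while taking samples to fit a kinematic model.

```bash
cat > log.py <<'E'
from h import *;import json
s=read_state();open("samples.jsonl","a").write(json.dumps([s['joints'].tolist(),s['position'].tolist(),s['ee_rot'].tolist()])+"\n")
print(s['joints'].round(3),s['position'].round(1))
E
python3 log.py
python3 -m creep '{"translation":[[-4,0,4],[-8,0,8],[-8,0,8]],"delta_rot":[[0.4,6,0],[0.8,12,0],[0.8,12,0]],"hand":[7.5,7.5,7.5]}'; python3 log.py
python3 -m creep '{"translation":[[-4,0,3],[-8,0,6],[-8,0,6]],"delta_rot":[[0.7,9,0],[1.4,18,0],[1.4,18,0]],"hand":[7.5,7.5,7.5]}'; python3 log.py
python3 -m creep '{"translation":[[-3,-5,0],[-3,-10,-3],[-3,-10,-3]],"delta_rot":[[0,0,0],[0,0,0],[0,0,0]],"hand":[7.5,7.5,7.5]}'; python3 log.py
cat > kin.py <<'E'
from h import *;import json
from scipy.optimize import least_squares
S=[json.loads(l) for l in open("samples.jsonl")]
S.append([[-0.9074,.3855,.0066,-.0005,-1.194,-.2586],[245.94,-573.93,230.21],[-.20095,.9796,.00106,-.00026]])
def fk(j,p):
    a1,h,L1,L2,e,L3,d=p
    A=R.from_euler('z',j[0]);B=A*R.from_euler('y',j[1]);C=B*R.from_euler('y',-j[2])
    D=C*R.from_euler('x',j[3])*R.from_euler('y',-j[4])*R.from_euler('x',j[5])
    pos=np.array([0,0,h])+A.apply([a1,d,0])+B.apply([0,0,L1])+C.apply([L2,0,e])+D.apply([L3,0,0])
    return pos,D
def res(p): return np.concatenate([fk(j,p)[0]-x for j,x,q in S]+[0.02*(p-p0)])
p0=np.array([0,250,400,400,0,250,-160.])
sol=least_squares(res,p0);p=sol.x
tool=(R.concatenate([fk(j,p)[1].inv()*R.from_quat(q) for j,x,q in S]))
T0=tool.mean()
LO=np.array([-3.14,-1.21,-1.07,-3.16,-2.99,-3.1]);HI=np.array([3.14,2.06,1.41,2.05,-.16,3.1])
def ik(pos,rot,j0):
    f=lambda j:np.r_[(fk(j,p)[0]-pos)/100,((fk(j,p)[1]*T0)*rot.inv()).as_rotvec()]
    best=None
    for s in [j0]+[np.r_[np.random.default_rng(k).uniform(LO,HI)] for k in range(12)]:
        r=least_squares(f,np.clip(s,LO+1e-3,HI-1e-3),bounds=(LO,HI))
        if best is None or r.cost<best.cost-1e-7: best=r
        if best.cost<1e-8: break
    return best.x,best.cost
E
python3 - <<'E'
from kin import *
print(p.round(1),np.abs(sol.fun[:-7]).max(),tool.as_quat().round(3).tolist())
def Rt(psi,th): # psi yaw rack, th lean
    ux=np.array([np.cos(psi),np.sin(psi),0]);z=np.array([0,0,1.]);s=np.cos(th)*ux+np.sin(th)*z;n=-np.sin(th)*ux+np.cos(th)*z
    return R.from_matrix(np.c_[-s,np.cross(n,s),-n]),n
for u in ((660.5,41.7,50.8),(668,167,49)):
  for th in (20,25,28,30,32,35):
    for psi in (-.075,):
      r,n=Rt(psi,np.radians(th))
      for hh in (0,100): 
        j,c=ik(np.array(u)+n*hh,r,np.array([.2,.4,-.5,.3,-.4,-2]));print(u,th,hh,j.round(2),"cost",round(c,6))
E
```

```text
[ 0.233  0.239 -0.809  1.254 -0.16  -3.097] [615.2  48.1 157.5]
clock: 3.45
position: [586.2, 17.6, 223.1]
ee_rot: [0.055, 0.98, -0.039, 0.188]
contact_force: [1.2, -3.0, 1.4]
gripper_width: 74.7
grasp_force: 0.0
[ 0.406  0.162 -0.531  0.42  -0.611 -2.403] [586.2  17.6 223.1]
clock: 3.82
position: [509.0, 18.2, 286.8]
ee_rot: [0.05, 0.997, -0.034, 0.037]
contact_force: [0.2, -0.2, -1.5]
gripper_width: 75.2
grasp_force: 0.0
[ 0.412  0.114 -0.26   0.104 -1.162 -2.123] [509.   18.2 286.8]
clock: 4.2
position: [474.8, -85.6, 249.7]
ee_rot: [0.052, 0.997, -0.037, 0.031]
contact_force: [-0.1, 0.6, 0.5]
gripper_width: 75.2
grasp_force: 0.0
[ 0.216  0.089 -0.382  0.101 -1.061 -1.939] [474.8 -85.6 249.7]
[ 291.4 -447.3  548.8   38.1  198.1   -3.3 -168.2] 71.44226840106472 [[0.686, 0.417, 0.534, 0.265], [0.773, 0.323, 0.539, 0.089], [0.725, 0.238, 0.63, 0.144], [0.673, 0.361, 0.585, 0.273], [-0.356, 0.611, -0.355, 0.612]]
(660.5, 41.7, 50.8) 20 0 [ 0.31  0.31 -1.07  2.05 -0.19  2.13] cost 0.056933
(660.5, 41.7, 50.8) 20 100 [ 0.34  0.22 -0.89  0.77 -0.21 -2.82] cost 0.0
(660.5, 41.7, 50.8) 25 
[... 876 characters left out ...]
, 167, 49) 25 0 [ 0.49  0.35 -1.07 -3.16 -0.25  1.22] cost 0.018459
(668, 167, 49) 25 100 [ 0.53  0.78  1.23  0.04 -1.62 -1.9 ] cost 0.0
(668, 167, 49) 28 0 [ 0.49  0.35 -1.07 -3.16 -0.3   1.21] cost 0.017189
(668, 167, 49) 28 100 [ 0.53  0.79  1.26  0.01 -1.6  -1.91] cost 0.0
(668, 167, 49) 30 0 [ 0.49  0.35 -1.07 -3.16 -0.32  1.2 ] cost 0.016726
(668, 167, 49) 30 100 [ 0.53  0.79  1.28 -0.01 -1.59 -1.92] cost 0.0
(668, 167, 49) 32 0 [ 0.49  0.35 -1.07 -3.13 -0.35  1.17] cost 0.016516
(668, 167, 49) 32 100 [ 0.54  0.79  1.3  -0.03 -1.58 -1.92] cost 0.0
(668, 167, 49) 35 0 [ 0.49  0.35 -1.07 -3.07 -0.4   1.1 ] cost 0.016247
(668, 167, 49) 35 100 [ 0.54  0.79  1.33 -0.05 -1.56 -1.93] cost 0.0
```

Run:
```python
from h import *;import json,itertools
from scipy.optimize import least_squares
S=[json.loads(l) for l in open("samples.jsonl")]
S.append([[-0.9074,.3855,.0066,-.0005,-1.194,-.2586],[245.94,-573.93,230.21],[-.20095,.9796,.00106,-.00026]])
E=lambda a,t:R.from_euler(a,t)
out=[]
for sg in itertools.product((1,-1),repeat=5):
  for w in ('xyx','xzx','zyz','zxz'):
    D=R.concatenate([(E('z',j[0])*E('y',sg[0]*j[1]+sg[1]*j[2])*E(w[0],sg[2]*j[3])*E(w[1],sg[3]*j[4])*E(w[2],sg[4]*j[5])).inv()*R.from_quat(q) for j,x,q in S])
    out.append(((D.mean().inv()*D).magnitude().max(),sg,w,D.mean().as_quat().round(3).tolist()))
out.sort(key=lambda o:o[0])
for o in out[:4]:print(o)
```

```text
(np.float64(4.221476981880157e-05), (1, -1, -1, -1, -1), 'xyx', [0.5, -0.5, 0.5, -0.5])
(np.float64(0.5882208007053209), (-1, 1, 1, 1, 1), 'xyx', [-0.41, 0.61, 0.569, -0.369])
(np.float64(0.6963940960620937), (-1, -1, -1, -1, -1), 'xyx', [-0.452, 0.564, -0.558, 0.408])
(np.float64(0.7574959575712092), (-1, 1, 1, -1, 1), 'zyz', [-0.694, 0.709, 0.07, 0.102])
```

```bash
python3 - <<'E'
s=open("kin.py").read()
s=s.replace("R.from_euler('x',j[3])","R.from_euler('x',-j[3])").replace("R.from_euler('x',j[5])","R.from_euler('x',-j[5])")
open("kin.py","w").write(s)
E
cat >> kin.py <<'E'
def Rt(psi,th,flip=0):
    ux=np.array([np.cos(psi),np.sin(psi),0]);z=np.array([0,0,1.]);s=np.cos(th)*ux+np.sin(th)*z;n=-np.sin(th)*ux+np.cos(th)*z
    f=-1 if flip else 1
    return R.from_matrix(np.c_[-f*s,f*np.cross(n,s),-n]),n
E
python3 - <<'E'
from kin import *
print(p.round(1),np.abs(sol.fun[:-7]).max())
for u in ((660.5,41.7,50.8),(668,167,49)):
  for th in (20,25,30,35,40):
      r,n=Rt(-.075,np.radians(th))
      for hh in (0,40,100): 
        js=[ik(np.array(u)+n*hh,r,np.array(j0)) for j0 in ([.2,.4,-.5,.3,-.4,-2],[.2,.4,-.5,-3,-.4,1])]
        print(u,th,hh,[(j.round(2).tolist(),round(c,5)) for j,c in js])
E
```

```text
[ 223.9 -216.5  566.1  128.6  135.1  151.3 -151.3] 77.70075275607421
(660.5, 41.7, 50.8) 20 0 [([0.33, 0.41, -1.0, 2.05, -0.18, 2.26], np.float64(0.00347)), ([0.33, 0.41, -1.0, 2.05, -0.18, 2.26], np.float64(0.00347))]
(660.5, 41.7, 50.8) 20 40 [([0.34, 0.34, -0.96, 1.93, -0.16, 2.39], np.float64(9e-05)), ([0.34, 0.34, -0.96, 1.93, -0.16, 2.39], np.float64(9e-05))]
(660.5, 41.7, 50.8) 20 100 [([0.35, 0.27, -0.77, 0.59, -0.25, -2.55], np.float64(0.0)), ([0.35, 0.27, -0.77, 0.59, -0.25, -2.55], np.float64(0.0))]
(660.5, 41.7, 50.8) 25 0 [([0.34, 0.4, -1.01, 2.05, -0.24, 2.24], np.float64(0.01095)), ([0.34, 0.4, -1.01, 2.05, -0.24, 2.24], np.float64(0.01095))]
(660.5, 41.7, 50.8) 25 40 [([0.35, 0.33, -0.99, 2.05, -0.21, 2.25], np.float64(0.00155)), ([0.35, 0.33, -0.99, 2.05, -0.21, 2.25], np.float64(0.00155))]
(660.5, 41.7, 50.8) 25 100 [([0.36, 0.24, -0.87, 1.24, -0.19, 3.07], np.float64(0.0)), ([0.36, 0.24, -0.87, 1.24, -0.19, 3.07], np.float64(0.0))]
(660.5, 41.7, 50.8) 30 0 [([0.29, 0.39, -1.07, -3.16, -0.3, 1.26], np.float64(0.02063)), ([0.29, 0.39, -1.07, -3.16, -0.3, 1.26], np.fl
[... 2687 characters left out ...]
, 0.36, -1.02, 2.05, -0.44, 2.03], np.float64(0.00564)), ([0.57, 0.36, -1.02, 2.05, -0.44, 2.03], np.float64(0.00564))]
(668, 167, 49) 35 100 [([0.6, 0.25, -0.99, 1.98, -0.4, 2.12], np.float64(0.0)), ([0.6, 0.25, -0.99, 1.98, -0.4, 2.12], np.float64(0.0))]
(668, 167, 49) 40 0 [([0.57, 0.43, -1.05, 2.05, -0.53, 1.98], np.float64(0.02712)), ([0.57, 0.43, -1.05, 2.05, -0.53, 1.98], np.float64(0.02712))]
(668, 167, 49) 40 40 [([0.59, 0.35, -1.06, 2.05, -0.52, 1.99], np.float64(0.01386)), ([0.59, 0.35, -1.06, 2.05, -0.52, 1.99], np.float64(0.01386))]
(668, 167, 49) 40 100 [([0.63, 0.24, -1.06, 2.05, -0.51, 2.01], np.float64(0.00123)), ([0.63, 0.24, -1.06, 2.05, -0.51, 2.01], np.float64(0.00123))]
```

```bash
python3 - <<'E'
s=open("kin.py").read()
a=s.index("def fk");b=s.index("T0=tool")
new='''def mats(j):
    A=R.from_euler('z',j[0]);B=A*R.from_euler('y',j[1]);C=B*R.from_euler('y',-j[2]);W=C*R.from_euler('x',-j[3])
    V=W*R.from_euler('y',-j[4]);D=V*R.from_euler('x',-j[5])
    X,Y,Z=np.eye(3)
    return np.c_[A.apply(X),A.apply(Y),Z,B.apply(Z),C.apply(X),C.apply(Z),W.apply(Y),V.apply(X)],D
M=np.vstack([mats(j)[0] for j,x,q in S]);y=np.concatenate([x for j,x,q in S])
p=np.linalg.lstsq(np.vstack([M,1e-3*np.eye(8)]),np.r_[y,np.zeros(8)],rcond=None)[0]
err=np.abs(M@p-y).max()
def fk(j,p):
    m,D=mats(j);return m@p,D
tool=(R.concatenate([fk(j,p)[1].inv()*R.from_quat(q) for j,x,q in S]))
'''
open("kin.py","w").write(s[:a]+new+s[b:])
E
python3 - <<'E'
from kin import *
print(p.round(1),err,np.linalg.svd(M)[1].round(2))
for u in ((660.5,41.7,50.8),(668,167,49)):
  for th in (20,25,30,35,40):
      r,n=Rt(-.075,np.radians(th))
      for hh in (0,100): 
        js=[ik(np.array(u)+n*hh,r,np.array(j0)) for j0 in ([.2,.4,-.5,.3,-.4,-2],[.2,.4,-.5,-3,-.4,1])]
        print(u[1],th,hh,[(j.round(2).tolist(),round(c,5)) for j,c in js])
E
```

```text
[   0.     0.   160.6  565.   421.8   -0.  -159.8  297.7] 0.021152520785904017 [4.4  3.31 2.92 0.91 0.49 0.33 0.19 0.08]
41.7 20 0 [([0.29, 0.49, -0.63, 0.77, -0.18, -2.68], np.float64(0.0)), ([0.29, 0.49, -0.63, 0.77, -0.18, -2.68], np.float64(0.0))]
41.7 20 100 [([0.39, 0.32, -0.5, 0.35, -0.46, -2.33], np.float64(0.0)), ([0.39, 0.32, -0.5, 0.35, -0.46, -2.33], np.float64(0.0))]
41.7 25 0 [([0.28, 0.48, -0.64, 0.8, -0.16, -2.7], np.float64(0.00338)), ([0.28, 0.48, -0.64, 0.8, -0.16, -2.7], np.float64(0.00338))]
41.7 25 100 [([0.34, 0.28, -0.71, 0.78, -0.24, -2.72], np.float64(0.0)), ([0.34, 0.28, -0.71, 0.78, -0.24, -2.72], np.float64(0.0))]
41.7 30 0 [([0.02, 0.47, -0.74, 2.05, -0.16, 2.57], np.float64(0.00851)), ([0.02, 0.47, -0.74, 2.05, -0.16, 2.57], np.float64(0.00851))]
41.7 30 100 [([0.2, 0.26, -0.83, 1.36, -0.16, 3.1], np.float64(0.00203)), ([0.2, 0.26, -0.83, 1.36, -0.16, 3.1], np.float64(0.00203))]
41.7 35 0 [([-0.18, 0.49, -0.6, -3.16, -0.16, 1.67], np.float64(0.00264)), ([-0.18, 0.49, -0.6, -3.16, -0.16, 1.67], np.float64(0.00264))]
41.7 35 100 [([0.03, 0.26, -0.86, 2.05
[... 1024 characters left out ...]
p.float64(0.00147))]
167 30 100 [([0.34, 0.31, -0.8, 1.67, -0.2, 2.68], np.float64(0.0)), ([0.34, 0.31, -0.8, 1.67, -0.2, 2.68], np.float64(0.0))]
167 35 0 [([0.01, 0.52, -0.55, -3.16, -0.16, 1.52], np.float64(0.00258)), ([0.01, 0.52, -0.55, -3.16, -0.16, 1.52], np.float64(0.00258))]
167 35 100 [([0.25, 0.31, -0.82, 2.05, -0.23, 2.38], np.float64(0.00067)), ([0.25, 0.31, -0.82, 2.05, -0.23, 2.38], np.float64(0.00067))]
167 40 0 [([0.01, 0.52, -0.57, -3.16, -0.22, 1.52], np.float64(0.00135)), ([0.01, 0.52, -0.57, -3.16, -0.22, 1.52], np.float64(0.00135))]
167 40 100 [([0.02, 0.31, -0.68, -3.16, -0.16, 1.52], np.float64(0.00254)), ([0.02, 0.31, -0.68, -3.16, -0.16, 1.52], np.float64(0.00254))]
```

The model is now exact (0.02 mm). Next I search for a feasible lean and grasp offset that clear the light bar, and check the placing poses.

Run:
```python
from kin import *
def feas(pos,r,j0):
    j,c=ik(pos,r,j0);return j,c
psi=-.075;ux=np.array([np.cos(psi),np.sin(psi),0]);s30=np.cos(np.pi/6)*ux+[0,0,.5];
for nm,u in (("mid",(660.5,41.7,50.8)),("left",(667.5,167,49))):
  for off in (0,-10,-18):
    for th in (18,20,22,24,26):
      for dps in (-.1,0,.1):
        r,n=Rt(psi+dps,np.radians(th));jj=np.array([.4,.4,-.5,.5,-.3,-2.5]);cs=[];js=[]
        for hh in (120,80,40,20,0):
            jj,c=ik(np.array(u)+s30*off+n*hh,r,jj);cs.append(c);js.append(jj)
        b=150*np.sin(np.radians(th))-off*np.cos(np.radians(30-th))-49.5
        if max(cs)<1e-6: print(nm,off,th,dps,"bar",round(b),"j5max",max(j[4] for j in js).round(2),"j4",[j[3].round(2) for j in js],"j6",js[0][5].round(2),js[-1][5].round(2))
print("place")
for yy in (38,-146):
  for d in (1,-1):
    for tl in (0,-8):
      # tool x -> d*y ; tool tilt about closing axis
      t=np.radians(tl); zt=np.array([0,0,-1.]);xt=np.array([0,d,0.]);xx=np.cos(t)*xt-np.sin(t)*zt*1;zz=np.cos(t)*zt+np.sin(t)*xt
      r=R.from_matrix(np.c_[xx,np.cross(zz,xx),zz])
      print(yy,d,tl,[(lambda a:(a[0].round(2).tolist(),round(a[1],6)))(ik(np.array([440,yy,h]),r,np.array([.2,.3,-.6,.1,-.9,d*1.]))) for h in (26,100)])
```

```text
mid 0 18 -0.1 bar -3 j5max -0.29 j4 [np.float64(0.31), np.float64(0.36), np.float64(0.43), np.float64(0.48), np.float64(0.55)] j6 -2.39 -2.6
mid 0 18 0 bar -3 j5max -0.29 j4 [np.float64(0.26), np.float64(0.3), np.float64(0.35), np.float64(0.39), np.float64(0.45)] j6 -2.23 -2.4
mid 0 18 0.1 bar -3 j5max -0.31 j4 [np.float64(0.19), np.float64(0.22), np.float64(0.26), np.float64(0.29), np.float64(0.32)] j6 -2.07 -2.18
mid 0 20 -0.1 bar 2 j5max -0.19 j4 [np.float64(0.39), np.float64(0.47), np.float64(0.59), np.float64(0.71), np.float64(0.92)] j6 -2.48 -2.91
mid 0 20 0 bar 2 j5max -0.18 j4 [np.float64(0.33), np.float64(0.39), np.float64(0.49), np.float64(0.58), np.float64(0.77)] j6 -2.31 -2.68
mid 0 20 0.1 bar 2 j5max -0.21 j4 [np.float64(0.25), np.float64(0.29), np.float64(0.36), np.float64(0.41), np.float64(0.51)] j6 -2.12 -2.35
mid -10 18 -0.1 bar 7 j5max -0.26 j4 [np.float64(0.33), np.float64(0.38), np.float64(0.46), np.float64(0.53), np.float64(0.63)] j6 -2.42 -2.67
mid -10 18 0 bar 7 j5max -0.26 j4 [np.float64(0.27), np.float64(0.31), np.float64(0.38), np.float64(0.43), np.float64(0
[... 4322 characters left out ...]
 -0.61, 0.0, -0.73, -0.46], np.float64(0.0))]
38 -1 -8 [([0.35, 0.36, -0.6, -0.24, -0.58, -0.15], np.float64(0.0)), ([0.36, 0.23, -0.54, -0.19, -0.76, -0.22], np.float64(0.0))]
-146 1 0 [([0.03, 0.39, -0.63, 0.01, -0.55, 3.1], np.float64(8e-06)), ([0.03, 0.26, -0.56, 0.01, -0.75, 3.1], np.float64(1.2e-05))]
-146 1 -8 [([0.11, 0.38, -0.77, 0.32, -0.45, 2.74], np.float64(0.0)), ([0.12, 0.25, -0.67, 0.22, -0.68, 2.85], np.float64(0.0))]
-146 -1 0 [([0.03, 0.39, -0.63, 0.0, -0.55, -0.03], np.float64(0.0)), ([0.03, 0.26, -0.56, 0.0, -0.75, -0.03], np.float64(0.0))]
-146 -1 -8 [([-0.07, 0.41, -0.51, -0.23, -0.67, 0.25], np.float64(0.0)), ([-0.07, 0.29, -0.45, -0.19, -0.85, 0.19], np.float64(0.0))]
```

```bash
cat > go.py <<'E'
from kin import *
def delta(pos,rot):
    s=read_state();r0=R.from_quat(s['ee_rot'])
    print("clock",s['clock'],"dT cm",((np.array(pos)-s['position'])/10).round(2),"rot deg",np.degrees((rot*r0.inv()).as_rotvec()).round(2))
psi=-.075;ux=np.array([np.cos(psi),np.sin(psi),0]);s30=np.cos(np.pi/6)*ux+[0,0,.5]
TH=np.radians(19)
U={'mid':np.array([660,42,50.3]),'left':np.array([669.5,168,50.3])}
def grasp(nm,hh,off=-20,dps=0):
    r,n=Rt(psi+dps,TH);return U[nm]+s30*off+n*hh,r
E
python3 - <<'E'
from go import *
jj=np.array([.4,.4,-.5,.5,-.3,-2.5])
for nm in U:
  for h in (120,60,0,-8): 
    pos,r=grasp(nm,h);jj,c=ik(pos,r,jj);print(nm,h,pos.round(1),jj.round(2),round(c,7))
delta(*grasp('mid',120))
E
```

```text
mid 120 [603.8  46.2 153.8] [ 0.41  0.28 -0.52  0.32 -0.49 -2.32] 0.0
mid 60 [623.2  44.8  97. ] [ 0.38  0.38 -0.57  0.44 -0.34 -2.41] 0.0
mid 0 [642.7  43.3  40.3] [ 0.29  0.48 -0.67  0.81 -0.16 -2.72] 1.24e-05
mid -8 [645.3  43.1  32.7] [ 0.3   0.5  -0.66  0.78 -0.16 -2.7 ] 8.16e-05
left 120 [613.3 172.2 153.8] [ 0.61  0.34 -0.46  0.4  -0.55 -2.58] 0.0
left 60 [632.7 170.8  97. ] [ 0.57  0.43 -0.51  0.52 -0.41 -2.67] 0.0
left 0 [652.2 169.3  40.3] [ 0.5   0.52 -0.59  0.8  -0.25 -2.9 ] 0.0
left -8 [654.8 169.1  32.7] [ 0.48  0.54 -0.6   0.87 -0.23 -2.96] 0.0
clock 4.2 dT cm [12.9  13.18 -9.59] rot deg [  2.66 -15.52   2.37]
```

```bash
sed -i 's/radians(19)/radians(17)/;s/off=-20/off=-22/' go.py
python3 - <<'E'
from go import *
jj=np.array([.4,.4,-.5,.5,-.3,-2.5])
for nm in U:
  for h in (120,0,-8): 
    pos,r=grasp(nm,h);jj,c=ik(pos,r,jj);print(nm,h,pos.round(1),jj.round(2),round(c,7))
delta(*grasp('mid',120))
E
```

```text
mid 120 [606.   46.1 154.1] [ 0.4   0.3  -0.47  0.26 -0.56 -2.25] 0.0
mid 0 [641.   43.4  39.3] [ 0.35  0.5  -0.57  0.48 -0.26 -2.44] 0.0
mid -8 [643.3  43.3  31.6] [ 0.34  0.51 -0.58  0.52 -0.24 -2.48] 0.0
left 120 [615.5 172.1 154.1] [ 0.6   0.35 -0.4   0.33 -0.61 -2.5 ] 0.0
left 0 [650.5 169.4  39.3] [ 0.54  0.54 -0.5   0.54 -0.33 -2.68] 0.0
left -8 [652.8 169.3  31.6] [ 0.53  0.55 -0.51  0.57 -0.31 -2.71] 0.0
clock 4.2 dT cm [13.12 13.17 -9.56] rot deg [  2.85 -13.53   2.3 ]
```

Hover over the middle-bay tile and measure there.

```bash
python3 -m creep '{"translation":[[3.2,3.3,-2.4],[6.5,6.6,-4.8],[9.8,9.9,-7.2],[13.1,13.2,-9.6],[13.1,13.2,-9.6],[13.1,13.2,-9.6]],"delta_rot":[[0.7,-3.4,0.6],[1.4,-6.8,1.1],[2.1,-10.1,1.7],[2.85,-13.5,2.3],[2.85,-13.5,2.3],[2.85,-13.5,2.3]],"hand":[7.5,7.5,7.5,7.5,7.5,7.5]}'
cat > meas.py <<'E'
from go import *
s=read_state();c=get_calibration("wrist");im,d=get_image("wrist")
psi=-.075
def tiles(im,d,c,th=np.pi/6,psi=psi):
    # in frame (s,uy,n): top-face points by height in n
    F,n=Rt(psi,th);F=F.as_matrix()*np.array([-1,1,-1]);P=cloud(d,c)@F
    for ct,ar,mk in comps(blue(im),1000):
        e=cv2.erode(mk.astype(np.uint8),np.ones((3,3)))>0
        h=np.median(P[e&(d>0)][:,2]);q=P[mk&(d>0)];q=q[abs(q[:,2]-h)<4]
        r=cv2.minAreaRect(q[:,:2].astype(np.float32))
        mid=np.r_[r[0],h]
        ex=np.percentile(q[:,:2],[0.5,99.5],axis=0)
        print("px",ct.round(0),"top centre",(F@mid).round(1),"under",(F@(mid-[0,0,16])).round(1),"size",np.round(r[1],1),"ang",round(r[2],2),"ext",(ex[1]-ex[0]).round(1),"extcentre",(F@np.r_[ex.mean(0),h]).round(1))
E
python3 - <<'E'
from meas import *
print(s['position'],s['joints'].round(2));tiles(im,d,c);delta(*grasp('mid',120))
cv2.imwrite("pics/w3.png",im[:,:,::-1])
E
```

```text
clock: 4.95
position: [608.2, 49.1, 156.5]
ee_rot: [0.034, 0.988, -0.006, 0.15]
contact_force: [-0.2, 0.6, 1.0]
gripper_width: 75.2
grasp_force: 0.0
[608.2222456   49.14522046 156.49301311] [ 0.41  0.3  -0.46  0.26 -0.56 -2.25]
px [244. 207.] top centre [651.8  42.7  64.1] under [659.7  42.1  50.2] size [59.9 88. ] ang 89.6 ext [86.9 59.1] extcentre [651.5  42.5  64. ]
px [409. 208.] top centre [661.9 169.2  64.1] under [669.8 168.6  50.3] size [62.3 88.2] ang 89.71 ext [86.7 60.6] extcentre [661.7 168.9  64.1]
clock 5.0 dT cm [-0.24 -0.27 -0.31] rot deg [ 0.04  0.31 -0.26]
```

```bash
python3 - <<'E'
from meas import *
Q=R.from_quat(s['ee_rot']).inv().apply((cloud(d,c)-s['position']).reshape(-1,3));v=(d.ravel()>0)&(Q[:,2]<15)&(abs(Q[:,1])<70)&(Q[:,2]>-60)
q=Q[v]
for sg in (1,-1):
    f=q[q[:,1]*sg>0];print(sg,len(f),"z max pct",np.percentile(f[:,2],[90,98,99.5,100]).round(1)); t=f[f[:,2]>np.percentile(f[:,2],90)];print("tip x,y range",t.min(0).round(1),t.max(0).round(1))
E
python3 -m creep '{"translation":[[0.8,-0.2,-3],[1.6,-0.3,-6],[2.4,-0.4,-9],[2.9,-0.5,-10.8],[2.9,-0.5,-10.8],[2.9,-0.5,-10.8]],"delta_rot":[[0,0.3,-0.2],[0,0.3,-0.2],[0,0.3,-0.2],[0,0.3,-0.2],[0,0.3,-0.2],[0,0.3,-0.2]],"hand":[7.5,7.5,7.5,7.5,7.5,7.5]}'
python3 - <<'E'
from go import *
U['mid']=np.array([659.7,42.1,50.2]);delta(*grasp('mid',0))
E
```

```text
1 4830 z max pct [-20.  -12.9 -10.9  -8.1]
tip x,y range [-12.3  37.1 -20. ] [11.  51.  -8.1]
-1 4837 z max pct [-20.1 -13.1 -10.5  -7.7]
tip x,y range [-11.6 -50.5 -20. ] [ 10.9 -36.9  -7.7]
clock: 5.8
position: [638.0, 43.2, 50.0]
ee_rot: [0.037, 0.988, -0.006, 0.148]
contact_force: [0.1, 0.7, 0.3]
gripper_width: 74.6
grasp_force: 0.0
clock 5.8 dT cm [ 0.27  0.03 -1.08] rot deg [ 0.03  0.08 -0.02]
```

```bash
python3 -m creep '{"translation":[[0.17,0,-0.65],[0.33,0,-1.27],[0.33,0,-1.27],[0.33,0,-1.27]],"delta_rot":[[0,0,0],[0,0,0],[0,0,0],[0,0,0]],"hand":[7.5,7.5,7.5,7.5]}' && python3 -m creep '{"translation":[[0,0,0],[0,0,0],[0,0,0],[0,0,0],[0,0,0],[0,0,0]],"delta_rot":[[0,0,0],[0,0,0],[0,0,0],[0,0,0],[0,0,0],[0,0,0]],"hand":[7,6.6,6.2,5.5,5,5]}'
```

```text
clock: 6.3
position: [640.6, 43.2, 35.6]
ee_rot: [0.037, 0.988, -0.006, 0.147]
contact_force: [-0.7, -0.2, -0.0]
gripper_width: 74.8
grasp_force: 0.0
clock: 7.05
position: [640.4, 43.1, 36.3]
ee_rot: [0.037, 0.988, -0.006, 0.147]
contact_force: [-2.7, 0.1, 5.7]
gripper_width: 60.6
grasp_force: 65.7
```

```bash
python3 -m creep '{"translation":[[-0.25,0,0.45],[-0.75,0,1.3],[-1.5,0.1,2.6],[-3,0.2,5.2],[-5.5,0.2,7.5],[-9,0.2,10],[-12.5,0.2,12.5],[-12.5,0.2,12.5]],"delta_rot":[[0,0,0],[0,0,0],[0,0,0],[0,0,0],[0,0,0],[0,0,0],[0,0,0],[0,0,0]],"hand":[5,5,5,5,5,5,5,5]}'
python3 - <<'E'
from meas import *
tiles(im,d,c,0,0)
Q=R.from_quat(s['ee_rot']).inv().apply((cloud(d,c)-s['position']).reshape(-1,3)).reshape(384,512,3)
cv2.imwrite("pics/w4.png",im[:,:,::-1])
m=(Q[...,2]<25)&(Q[...,2]>-30)&(d>0)&(abs(Q[...,1])<28)&(Q[...,0]>-60)
q=Q[m];print(len(q),np.percentile(q,[1,50,99],axis=0).round(1).tolist(),s['contact_force'],s['gripper_width'],s['position'])
E
```

```text
clock: 8.05
position: [513.6, 45.3, 163.2]
ee_rot: [0.036, 0.988, -0.005, 0.149]
contact_force: [-0.2, 0.8, -2.2]
gripper_width: 60.4
grasp_force: 65.7
px [89. 45.] top centre [441.4 -53.9  40.2] under [441.4 -53.9  24.2] size [61.  89.9] ang 0.03 ext [58.9 88. ] extcentre [441.8 -53.4  40.2]
px [249. 290.] top centre [512.6  45.6 183.7] under [512.6  45.6 167.7] size [61.3 20.1] ang 85.1 ext [18.6 60.4] extcentre [512.6  45.7 183.7]
px [394. 269.] top centre [649.1 169.9  56.7] under [649.1 169.9  40.7] size [61.  19.3] ang 87.83 ext [18.3 60.2] extcentre [649.1 169.9  56.7]
20468 [[-36.5, -27.5, -27.5], [-3.8, -0.1, -19.7], [24.4, 27.5, -1.7]] [-0.178852    0.84337788 -2.19486531] 60.38022259719275 [513.63952336  45.31467333 163.19395911]
```

View pics/w4.png

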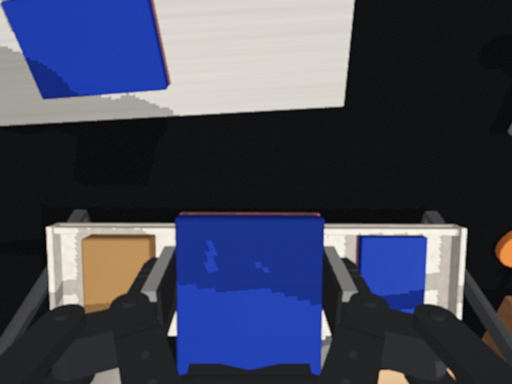

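The tile is held square between the fingers at (249,290), the oak block and left tile are undisturbed, and the middle tile is at (89,45). Next I fit the held tile's pose in the tool frame and plan the place.

```bash
cat > hand.py <<'E'
from meas import *
def inhand(s,im,d,c):
    Q=R.from_quat(s['ee_rot']).inv().apply((cloud(d,c)-s['position']).reshape(-1,3)).reshape(384,512,3)
    m=(blue(im)>0)&(d>0)&(Q[...,2]>-45)&(Q[...,2]<5)&(abs(Q[...,1])<34);m=cv2.erode(m.astype(np.uint8),np.ones((5,5)))>0
    q=Q[m];q0=q.mean(0)
    for _ in range(3):
        n=np.linalg.svd(q-q0,full_matrices=False)[2][2];n*=-np.sign(n[2]);q=q[abs((q-q0)@n)<2.5];q0=q.mean(0)
    m2=(blue(im)>0)&(d>0)&(abs((Q-q0)@n)<3)&(abs(Q[...,1])<34)
    ed=Q[m2];xmax=np.percentile(ed[abs(ed[:,1])<20][:,0],99.5)
    # lower edge direction: max x for y bins
    ys=np.arange(-24,25,4);xs=[ed[abs(ed[:,1]-y)<2][:,0].max() for y in ys];k=np.polyfit(ys,xs,1)
    tx=np.array([-1,k[0],0]);tx-=n*(n@tx);tx/=np.linalg.norm(tx) # tile x ~ -tool x
    edge=q0.copy();edge[1]=np.median((ed[:,1].min(),ed[:,1].max()));edge[0]=np.polyval(k,0);edge[2]=q0[2]-(n[:2]@(edge[:2]-q0[:2]))/n[2]
    ctr=edge+45*tx-16*n
    Rm=np.c_[tx,np.cross(n,tx),n]
    return ctr,Rm
E
python3 - <<'E'
from hand import *
ctr,Rm=inhand(s,im,d,c);print("under-centre in tool",ctr.round(1),"axes",Rm.round(3).tolist())
r,n=Rt(-.075,np.radians(17));pos,_=grasp('mid',-2)
F,n30=Rt(-.075,np.pi/6);print("expected",r.inv().apply(np.array([659.7,42.1,50.2])-s['position']*0-np.array([640.4,43.1,36.3])).round(1),(r.inv().apply(n30)).round(3))
np.savez("held.npz",ctr=ctr,Rm=Rm)
E
```

```text
under-centre in tool [-22.6  -0.1  -7.6] axes [[-0.974, -0.005, 0.225], [-0.005, 1.0, 0.0], [-0.225, -0.001, -0.974]]
expected [-22.5   0.4  -7.6] [ 0.225 -0.    -0.974]
```

```bash
cat > place.py <<'E'
from hand import *
H=np.load("held.npz")
def ptarget(C,a,k,up): # row yaw a from +y; k=+1/-1 slot
    e=np.array([-np.sin(a),np.cos(a),0]);n=np.array([0,0,1.]);Rt_=np.c_[e,np.cross(n,e),n]
    rt=R.from_matrix(Rt_@np.linalg.inv(H['Rm']));u=np.r_[C,24.2]+e*93*k+n*up
    return u-rt.apply(H['ctr']),rt
E
python3 - <<'E'
from place import *
for k in (1,-1):
  for up in (80,0):
    t=ptarget([440.8,-53.3],0,k,up);print(k,up,t[0].round(1),[x.round(4).tolist() for x in ik(*t,np.array([.4,.3,-.6,-.2,-.6,-.4]))])
delta(*ptarget([440.8,-53.3],0,1,80));
E
```

```text
1 80 [440.9  16.  101.8] [[0.5353, 0.248, -0.6999, 0.2858, -0.7601, -0.7515], 0.0]
1 0 [440.9  16.   21.8] [[0.5192, 0.3886, -0.8184, 0.4105, -0.5136, -0.8877], 0.0]
-1 80 [ 440.9 -170.   101.8] [[0.1051, 0.2531, -0.72, 0.3764, -0.6558, -0.4062], 0.0]
-1 0 [ 440.9 -170.    21.8] [[0.0628, 0.3876, -0.8649, 0.6164, -0.3996, -0.6374], 0.0]
clock 8.2 dT cm [-7.46 -2.94 -5.91] rot deg [-22.86  24.62  92.14]
```

```bash
python3 -m creep '{"translation":[[-1,-0.4,0],[-2,-0.8,0],[-3,-1.2,0],[-4,-1.6,0],[-5,-2,0],[-6,-2.4,0],[-7,-2.8,0],[-7.5,-2.9,-1]],"delta_rot":[[-2.3,2.5,9.2],[-4.6,4.9,18.4],[-6.9,7.4,27.6],[-9.1,9.8,36.9],[-11.4,12.3,46.1],[-13.7,14.8,55.3],[-16,17.2,64.5],[-18.3,19.7,73.7]],"hand":[5,5,5,5,5,5,5,5]}'
python3 - <<'E'
from place import *
delta(*ptarget([440.8,-53.3],0,1,80))
E
```

```text
clock: 9.2
position: [441.2, 16.3, 150.3]
ee_rot: [-0.583, 0.809, -0.069, -0.034]
contact_force: [1.0, -1.0, -1.8]
gripper_width: 60.4
grasp_force: 65.7
clock 9.25 dT cm [ 0.1  -0.01 -4.67] rot deg [-4.33  4.63 17.98]
```

```bash
python3 -m creep '{"translation":[[0,0,-1.5],[0.1,0,-3],[0.1,0,-4.6],[0.1,0,-4.6],[0.1,0,-4.6]],"delta_rot":[[-2.1,2.3,9],[-4.3,4.6,18],[-4.3,4.6,18],[-4.3,4.6,18],[-4.3,4.6,18]],"hand":[5,5,5,5,5]}'
python3 - <<'E'
from place import *
tiles(im,d,c,0,0);ctr,Rm=inhand(s,im,d,c);print(ctr.round(1),Rm.round(3).tolist(),s['position'],s['joints'].round(2))
cv2.imwrite("pics/w5.png",im[:,:,::-1]);np.savez("pics/w5.npz",im=im,d=d,**c)
delta(*ptarget([440.8,-53.3],0,1,0))
P=cloud(d,c);m=blue(im)
# plate height
pl=P[(abs(P[...,2]-24)<4)&(d>0)];print("plate z",np.median(pl[:,2]))
E
```

```text
clock: 9.88
position: [442.2, 16.4, 104.9]
ee_rot: [-0.701, 0.704, -0.08, -0.076]
contact_force: [-1.0, 0.3, -2.2]
gripper_width: 60.4
grasp_force: 65.7
px [251. 118.] top centre [441.9 -54.1  40.3] under [441.9 -54.1  24.3] size [60.1 88.3] ang 0.45 ext [59.2 86.9] extcentre [441.8 -54.1  40.3]
px [249. 291.] top centre [443.1  28.6 123.7] under [443.1  28.6 107.7] size [68.6 61.6] ang 89.62 ext [60.1 64.7] extcentre [443.   26.9 123.7]
[-22.   -1.   -7.9] [[-0.974, -0.003, 0.225], [-0.002, 1.0, 0.001], [-0.225, 0.0, -0.974]] [442.24646219  16.41077269 104.92432246] [ 0.53  0.24 -0.69  0.28 -0.76 -0.75]
clock 9.925 dT cm [-0.14 -0.05 -8.33] rot deg [-0.32  0.41  0.49]
plate z 24.28500100486582
```

View pics/w5.png

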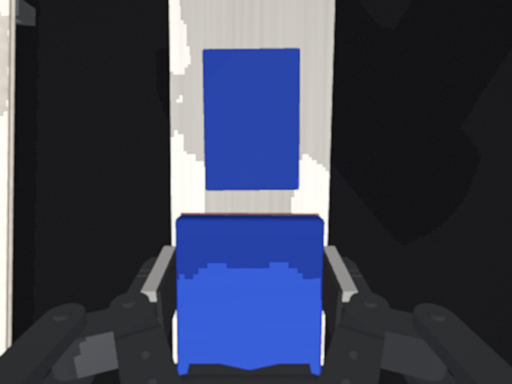

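The middle tile at (251,118) is fully visible with C = (441.9, -54.1), and the held tile is at (249,291). I refine the target, descend to 4 mm above the plate, then touch down.

Run:
```python
from place import *
H={'Rm':H['Rm'],'ctr':np.array([-22.3,-.5,-7.7])};import place;place.H=H
delta(*ptarget([441.9,-54.1],.006,1,4))
```

```text
clock 9.975 dT cm [-0.11 -0.1  -7.95] rot deg [-0.33  0.42  0.82]
```

```bash
python3 -m creep '{"translation":[[-0.1,-0.1,-2.5],[-0.1,-0.1,-5],[-0.1,-0.1,-7],[-0.1,-0.1,-7.9],[-0.1,-0.1,-7.9],[-0.1,-0.1,-7.9]],"delta_rot":[[-0.3,0.4,0.8],[-0.3,0.4,0.8],[-0.3,0.4,0.8],[-0.3,0.4,0.8],[-0.3,0.4,0.8],[-0.3,0.4,0.8]],"hand":[5,5,5,5,5,5]}'
python3 - <<'E'
from place import *
H={'Rm':H['Rm'],'ctr':np.array([-22.3,-.5,-7.7])};import place;place.H=H
delta(*ptarget([441.9,-54.1],.006,1,0))
tiles(im,d,c,0,0)
E
```

```text
clock: 10.72
position: [441.4, 15.6, 26.5]
ee_rot: [0.707, -0.699, 0.081, 0.079]
contact_force: [-1.1, -0.6, -2.3]
gripper_width: 60.6
grasp_force: 65.7
clock 10.775 dT cm [-0.02 -0.02 -0.48] rot deg [-0.04  0.04 -0.03]
px [252. 102.] top centre [441.8 -52.   40.3] under [441.8 -52.   24.3] size [60.7 84.6] ang 0.31 ext [59.7 83. ] extcentre [441.8 -51.8  40.3]
px [249. 291.] top centre [442.2  27.5  45.2] under [442.2  27.5  29.2] size [61.7 67.8] ang 0.34 ext [59.9 64.6] extcentre [442.   26.2  45.2]
```

```bash
python3 -m creep '{"translation":[[0,0,-0.2],[0,0,-0.35],[0,0,-0.45],[0,0,-0.45]],"delta_rot":[[0,0,0],[0,0,0],[0,0,0],[0,0,0]],"hand":[5,5,5,5]}'
```

```text
clock: 11.28
position: [440.6, 15.2, 21.6]
ee_rot: [0.707, -0.698, 0.08, 0.08]
contact_force: [-1.9, 2.1, 3.6]
gripper_width: 60.5
grasp_force: 66.3
```

Touched down (about 6 N). Release and retreat upward.

```bash
python3 -m creep '{"translation":[[0,0,0],[0,0,0.1],[0,0,0.2],[0,0,0.2],[0,0,2],[0,0,5],[0,0,9],[0,0,13]],"delta_rot":[[0,0,0],[0,0,0],[0,0,0],[0,0,0],[0,0,0],[0,0,0],[0,0,0],[0,0,0]],"hand":[6.3,6.6,7,7.5,7.5,7.5,7.5,7.5]}'
python3 - <<'E'
from place import *
tiles(im,d,c,0,0);cv2.imwrite("pics/w6.png",im[:,:,::-1])
U['left']=np.array([669.8,168.6,50.3]);delta(*grasp('left',120));print(s['joints'].round(2))
E
```

```text
clock: 12.28
position: [440.3, 15.2, 152.3]
ee_rot: [0.707, -0.698, 0.08, 0.081]
contact_force: [1.2, 0.1, -0.4]
gripper_width: 74.8
grasp_force: 0.0
px [249. 129.] top centre [441.7 -54.1  40.3] under [441.7 -54.1  24.3] size [59.5 88.4] ang 0.06 ext [59. 87.] extcentre [441.8 -54.   40.3]
px [248. 245.] top centre [441.3  38.3  40.3] under [441.3  38.3  24.3] size [59.7 88.9] ang 0.31 ext [58.6 87.8] extcentre [441.2  38.   40.3]
clock 12.325 dT cm [17.23 15.61 -0.32] rot deg [ 23.28 -24.04 -92.57]
[ 0.54  0.17 -0.63  0.25 -0.91 -0.69]
```

First tile is good (92.4 mm spacing, 0.4 mm sideways). Now the left-bay tile.

```bash
python3 -m creep '{"translation":[[0.5,2,1],[1,4,2],[2,6,2],[3,8,2],[4,10,2],[6,12,2],[8,13,2],[10,14,2]],"delta_rot":[[2.3,-2.4,-9.3],[4.7,-4.8,-18.5],[7,-7.2,-27.8],[9.3,-9.6,-37],[11.6,-12,-46.3],[14,-14.4,-55.5],[16.3,-16.8,-64.8],[18.6,-19.2,-74]],"hand":[7.5,7.5,7.5,7.5,7.5,7.5,7.5,7.5]}'
python3 - <<'E'
from go import *
U['left']=np.array([669.8,168.6,50.3]);delta(*grasp('left',120))
E
```

```text
clock: 13.32
position: [541.0, 155.6, 170.9]
ee_rot: [-0.127, 0.986, -0.018, 0.104]
contact_force: [-1.1, -0.4, 0.3]
gripper_width: 75.1
grasp_force: 0.0
clock 13.325 dT cm [ 7.48  1.71 -1.68] rot deg [  4.07  -5.05 -18.41]
```

```bash
python3 -m creep '{"translation":[[2.5,0.6,-0.6],[5,1.2,-1.2],[7.4,1.7,-1.7],[7.4,1.7,-1.7],[7.4,1.7,-1.7]],"delta_rot":[[2,-2.5,-9.2],[4,-5,-18.4],[4,-5,-18.4],[4,-5,-18.4],[4,-5,-18.4]],"hand":[7.5,7.5,7.5,7.5,7.5]}'
python3 - <<'E'
from meas import *
tiles(im,d,c);U['left']=np.array([669.8,168.6,50.3]);delta(*grasp('left',8));print(s['joints'].round(2))
E
```

```text
clock: 13.95
position: [614.0, 171.8, 153.8]
ee_rot: [0.034, 0.989, -0.007, 0.146]
contact_force: [-0.5, -0.5, -0.2]
gripper_width: 75.0
grasp_force: 0.0
px [251. 214.] top centre [662.  170.2  64.2] under [670.  169.6  50.3] size [59.9 88.3] ang 89.83 ext [86.8 59.3] extcentre [661.8 170.   64.1]
clock 14.0 dT cm [  3.46  -0.17 -10.71] rot deg [ 0.17 -0.15 -0.31]
[ 0.6   0.35 -0.4   0.33 -0.61 -2.49]
```

```bash
python3 -m creep '{"translation":[[0.9,0,-3],[1.8,0,-6],[2.8,-0.1,-9],[3.5,-0.1,-10.7],[3.6,-0.1,-11.2],[3.77,-0.1,-11.7],[3.77,-0.1,-11.7]],"delta_rot":[[0.1,-0.1,-0.3],[0.1,-0.1,-0.3],[0.1,-0.1,-0.3],[0.1,-0.1,-0.3],[0.1,-0.1,-0.3],[0.1,-0.1,-0.3],[0.1,-0.1,-0.3]],"hand":[7.5,7.5,7.5,7.5,7.5,7.5,7.5]}'
python3 - <<'E'
from go import *
U['left']=np.array([670,169.6,50.3]);delta(*grasp('left',-2))
E
```

```text
clock: 14.88
position: [652.3, 171.4, 37.8]
ee_rot: [0.037, 0.988, -0.006, 0.148]
contact_force: [-0.6, -0.0, -0.8]
gripper_width: 74.7
grasp_force: 0.0
clock 14.875 dT cm [-0.07 -0.04 -0.05] rot deg [ 0.04  0.03 -0.03]
```

```bash
python3 -m creep '{"translation":[[0,0,0],[0,0,0],[0,0,0],[0,0,0],[0,0,0],[0,0,0]],"delta_rot":[[0,0,0],[0,0,0],[0,0,0],[0,0,0],[0,0,0],[0,0,0]],"hand":[7,6.6,6.2,5.5,5,5]}' && python3 -m creep '{"translation":[[-0.25,0,0.45],[-0.75,0,1.3],[-1.5,0.1,2.6],[-3,0.2,5.2],[-5.5,0.2,7.5],[-9,0.2,10],[-12.5,0.2,12.5],[-12.5,0.2,12.5]],"delta_rot":[[0,0,0],[0,0,0],[0,0,0],[0,0,0],[0,0,0],[0,0,0],[0,0,0],[0,0,0]],"hand":[5,5,5,5,5,5,5,5]}'
python3 - <<'E'
from hand import *
ctr,Rm=inhand(s,im,d,c);print(ctr.round(1),Rm.round(3).tolist());np.savez("held.npz",ctr=ctr,Rm=Rm)
from place import *
delta(*ptarget([441.7,-54.1],.003,-1,80))
E
```

```text
clock: 15.62
position: [652.1, 171.1, 38.2]
ee_rot: [0.037, 0.988, -0.006, 0.148]
contact_force: [-4.1, -0.2, 5.5]
gripper_width: 60.7
grasp_force: 65.6
clock: 16.62
position: [525.4, 173.5, 164.8]
ee_rot: [0.036, 0.988, -0.004, 0.149]
contact_force: [0.5, -0.9, -2.2]
gripper_width: 60.4
grasp_force: 66.0
[-20.4  -0.1  -6.3] [[-0.975, -0.006, 0.224], [-0.006, 1.0, 0.0], [-0.224, -0.001, -0.975]]
clock 16.675 dT cm [ -8.42 -34.19  -6.12] rot deg [-23.05  24.52  92.34]
```

```bash
python3 -m creep '{"translation":[[-1.5,-3,0],[-3,-6,0],[-4.5,-10,0],[-6,-14,0],[-7,-18,0],[-8,-22,0],[-8.4,-26,0],[-8.4,-30,0]],"delta_rot":[[-2.3,2.5,9.2],[-4.6,4.9,18.5],[-6.9,7.4,27.7],[-9.2,9.8,36.9],[-11.5,12.3,46.2],[-13.8,14.7,55.4],[-16.1,17.2,64.6],[-18.4,19.6,73.9]],"hand":[5,5,5,5,5,5,5,5]}'
python3 - <<'E'
from place import *
delta(*ptarget([441.7,-54.1],.003,-1,80))
E
```

```text
clock: 17.68
position: [443.1, -128.1, 161.8]
ee_rot: [-0.585, 0.808, -0.069, -0.034]
contact_force: [0.3, 1.0, -2.5]
gripper_width: 60.5
grasp_force: 66.0
clock 17.725 dT cm [-0.05 -3.79 -5.87] rot deg [-4.36  4.69 18.06]
```

```bash
python3 -m creep '{"translation":[[0,-1.3,-2],[0,-2.6,-4],[0,-3.8,-5.8],[0,-3.8,-5.8],[0,-3.8,-5.8]],"delta_rot":[[-2.2,2.3,9],[-4.4,4.7,18],[-4.4,4.7,18],[-4.4,4.7,18],[-4.4,4.7,18]],"hand":[5,5,5,5,5]}'
python3 - <<'E'
from place import *
import place
tiles(im,d,c,0,0);ctr,Rm=inhand(s,im,d,c);print(ctr.round(1),Rm.round(3).tolist(),s['position'],s['joints'].round(2))
cv2.imwrite("pics/w7.png",im[:,:,::-1])
delta(*ptarget([441.7,-54.1],.003,-1,4))
place.H={'Rm':Rm,'ctr':ctr};delta(*ptarget([441.7,-54.1],.003,-1,4))
E
```

```text
clock: 18.35
position: [444.0, -164.6, 104.6]
ee_rot: [-0.703, 0.703, -0.081, -0.077]
contact_force: [-0.1, 0.2, -2.0]
gripper_width: 60.5
grasp_force: 66.0
px [248. 288.] top centre [ 444.9 -153.7  122.5] under [ 444.9 -153.7  106.5] size [71.1 62.2] ang 89.29 ext [60.5 67.4] extcentre [ 445.  -155.1  122.5]
[-19.9  -1.3  -6.5] [[-0.975, -0.007, 0.224], [-0.007, 1.0, 0.001], [-0.224, -0.001, -0.975]] [ 443.98143072 -164.64582794  104.56907662] [ 0.12  0.25 -0.71  0.37 -0.66 -0.41]
clock 18.4 dT cm [-0.21 -0.38 -7.82] rot deg [-0.18  0.4   0.44]
clock 18.4 dT cm [-0.33 -0.35 -7.86] rot deg [-0.16  0.43  0.55]
```

View pics/w7.png

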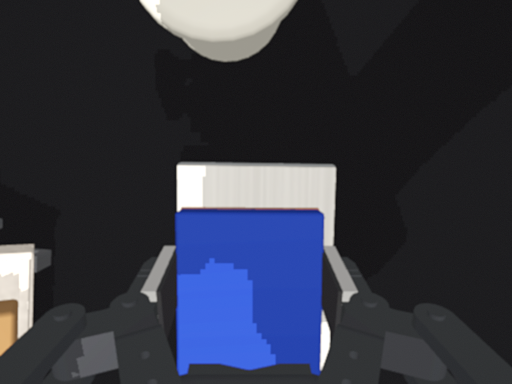

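The held tile is centred at (248,288) over the plate end, with the tub at (225,25) well clear. Descend.

```bash
python3 -m creep '{"translation":[[-0.28,-0.46,-2.5],[-0.28,-0.46,-5],[-0.28,-0.46,-7],[-0.28,-0.46,-7.8],[-0.28,-0.46,-7.8],[-0.28,-0.46,-7.8]],"delta_rot":[[-0.2,0.4,0.5],[-0.2,0.4,0.5],[-0.2,0.4,0.5],[-0.2,0.4,0.5],[-0.2,0.4,0.5],[-0.2,0.4,0.5]],"hand":[5,5,5,5,5,5]}'
python3 - <<'E'
from place import *
import place
place.H={'Rm':H['Rm'],'ctr':np.array([-20.2,-.7,-6.4])};delta(*ptarget([441.7,-55.1],.003,-1,0));tiles(im,d,c,0,0)
E
```

```text
clock: 19.15
position: [441.6, -169.1, 27.1]
ee_rot: [0.706, -0.699, 0.08, 0.079]
contact_force: [0.0, 0.1, -3.0]
gripper_width: 60.0
grasp_force: 66.0
clock 19.2 dT cm [-0.   -0.01 -0.46] rot deg [ 0.02  0.04 -0.07]
px [249. 288.] top centre [ 442.2 -158.1   45. ] under [ 442.2 -158.1   29. ] size [62.2 70.8] ang 0.47 ext [59.9 67.3] extcentre [ 442.3 -159.6   45. ]
```

```bash
python3 -m creep '{"translation":[[0,0,-0.2],[0,0,-0.35],[0,0,-0.47],[0,0,-0.47]],"delta_rot":[[0,0,0],[0,0,0],[0,0,0],[0,0,0]],"hand":[5,5,5,5]}'
```

```text
clock: 19.7
position: [440.6, -169.4, 22.3]
ee_rot: [0.706, -0.699, 0.08, 0.08]
contact_force: [-3.1, 3.6, 7.1]
gripper_width: 60.4
grasp_force: 67.2
```

```bash
python3 -m creep '{"translation":[[0,0,0],[0,0,0.1],[0,0,0.2],[0,0,0.2],[0,0,2],[0,0,5],[0,0,9],[0,0,13]],"delta_rot":[[0,0,0],[0,0,0],[0,0,0],[0,0,0],[0,0,0],[0,0,0],[0,0,0],[0,0,0]],"hand":[6.3,6.6,7,7.5,7.5,7.5,7.5,7.5]}' && python3 -m creep '{"translation":[[0,4,2],[0,8,4],[0,12,6],[0,14,8],[0,14,8],[0,14,8]],"delta_rot":[[0,0,0],[0,0,0],[0,0,0],[0,0,0],[0,0,0],[0,0,0]],"hand":[6,4,2,0,0,0]}'
python3 - <<'E'
from place import *
tiles(im,d,c,0,0);cv2.imwrite("pics/w8.png",im[:,:,::-1]);print(s['clock'],s['position'],s['joints'].round(2))
E
```

```text
clock: 20.7
position: [440.2, -169.2, 152.5]
ee_rot: [0.706, -0.699, 0.079, 0.08]
contact_force: [0.8, 0.7, 0.2]
gripper_width: 74.7
grasp_force: 0.0
clock: 21.45
position: [439.7, -29.9, 230.6]
ee_rot: [0.706, -0.699, 0.079, 0.081]
contact_force: [-0.8, -0.4, -0.6]
gripper_width: 0.1
grasp_force: 0.0
px [248.  87.] top centre [ 441.3 -147.6   40.3] under [ 441.3 -147.6   24.3] size [59.1 88.3] ang 0.13 ext [58.4 87.3] extcentre [ 441.5 -147.4   40.3]
px [247. 181.] top centre [441.6 -53.8  40.3] under [441.6 -53.8  24.3] size [58.4 88.2] ang 0.19 ext [57.9 87.7] extcentre [441.7 -53.8  40.3]
px [246. 237.] top centre [441.6   6.4  40.3] under [441.6   6.4  24.3] size [58.2 26.9] ang 1.13 ext [57.9 25. ] extcentre [441.5   5.7  40.3]
21.45 [439.68750084 -29.88150104 230.60996878] [ 0.44  0.07 -0.51  0.23 -1.1  -0.55]
```

View pics/w8.png

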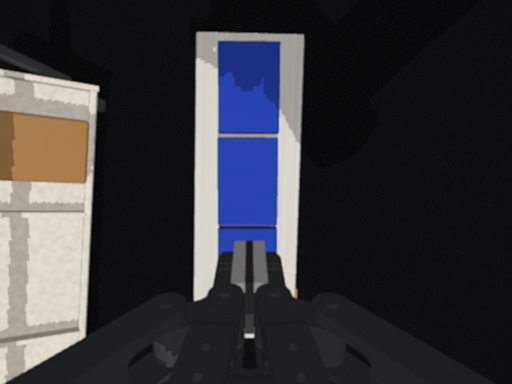

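The row is good: spacings are 93.8 and 92.3 mm, with sideways error under 0.5 mm (tiles at (248,87), (247,181) and (247,240)). Now I find the switch axis from the earlier wrist view plus the top view.

Run:
```python
from place import *
z=np.load("pics/w1.npz");P=cloud(z['d'],z);im1=z['im'];
v,u=np.indices(P.shape[:2]);roi=(u>400)&(u<475)&(v>155)&(v<225)
q=P[roi&(abs(P[...,2]-25)<2.5)];print(len(q),cv2.minAreaRect(q[:,:2].astype(np.float32)),q.mean(0).round(1))
def redm(i): i=i.astype(int);return (i[...,0]>110)&(i[...,1]<60)&(i[...,2]<60)
def fit(q):
    f=lambda k:np.linalg.norm(q-k,axis=1)-13
    return least_squares(f,q.mean(0)-[0,0,8],loss='soft_l1').x
rb=redm(im1)&(u>455)&(u<500)&(v>160)&(v<200);a=P[rb&(z['d']>0)];print("wrist ball",len(a),fit(a).round(1))
L=[a[a[:,2]>80]]
for n,(cu,cv_) in {"top":(156,224),"side":(255,270)}.items():
    i=np.load(f"pics/{n}0_im.npy");dd=np.load(f"pics/{n}0.npy");PP=cloud(dd,get_calibration(n));m=redm(i)&(abs(u-cu)<10)&(abs(v-cv_)<10)&(dd>0)
    b=PP[m];b=b[(b[:,2]>75)&(b[:,2]<115)];print(n,len(b),fit(b).round(1))
r8=cv2.imread("pics/w8.png")
Q=R.from_quat(s['ee_rot']).inv().apply((cloud(d,c)-s['position']).reshape(-1,3));k=Q[(d.ravel()>0)&(Q[:,2]>-12)&(Q[:,2]<6)&(abs(Q[:,1])<40)&(abs(Q[:,0])<30)];print("shut tips",k.min(0).round(1),k.max(0).round(1))
print(np.degrees(R.from_quat(s['ee_rot']).as_rotvec()).round(1))
```

```text
1373 ((511.246826171875, 296.92431640625), (50.079524993896484, 69.78861236572266), 85.53474426269531) [508.8 294.   25.1]
wrist ball 403 [473.4 301.2  92.3]
top 42 [472.7 300.   91.9]
side 67 [473.3 300.5  91.5]
shut tips [  6.2 -14.6 -12. ] [11.7 12.5 -3. ]
[ 120.8 -119.8   13.5]
```

Ball centre fits agree across three views: (473, 300.6, 92), 38 mm from the housing centre (511, 297), as it must be. So the push direction is (0.996, -0.09).

Run:
```python
from place import *
r=R.from_matrix(np.array([[-.09,.996,0],[-.996,-.09,0],[0,0,-1.]]).T@np.eye(3)) if 0 else None
x=np.array([-.09,-.996,0]);x/=np.linalg.norm(x);zt=np.array([0,0,-1.]);r=R.from_matrix(np.c_[x,np.cross(zt,x),zt])
jj=np.array([.7,.2,-.6,0,-.9,-.5])
for pos in ([425,305,200],[425,305,82],[475,300.5,82],[525,296,82]):
    jj,cc=ik(np.array(pos,float),r,jj);print(pos,jj.round(2),cc)
delta([425,305,200],r)
```

```text
[425, 305, 200] [ 0.93  0.24 -0.29  0.   -1.04 -1.02] 3.8034605643816604e-29
[425, 305, 82] [ 0.93  0.38 -0.44  0.   -0.76 -1.02] 1.098457686011433e-24
[475, 300.5, 82] [ 0.85  0.43 -0.34  0.   -0.8  -0.94] 2.920592399310384e-29
[525, 296, 82] [ 0.78  0.49 -0.24  0.   -0.85 -0.87] 3.8759243410591317e-29
clock 21.6 dT cm [-1.48 33.53 -3.06] rot deg [13.   -0.77 -5.63]
```

```bash
python3 -m creep '{"translation":[[-0.2,5,0],[-0.5,10,0],[-0.8,15,0],[-1,20,0],[-1.2,25,-1],[-1.5,30,-2],[-1.5,33.5,-3],[-1.5,33.5,-3]],"delta_rot":[[2,0,-1],[4,0,-2],[6,-0.2,-3],[8,-0.4,-4],[10,-0.6,-5],[13,-0.8,-5.6],[13,-0.8,-5.6],[13,-0.8,-5.6]],"hand":[0,0,0,0,0,0,0,0]}' && python3 -m creep '{"translation":[[0,0,-4],[0,0,-8],[0,0,-11.8],[0,0,-11.8],[0,0,-11.8]],"delta_rot":[[0,0,0],[0,0,0],[0,0,0],[0,0,0],[0,0,0]],"hand":[0,0,0,0,0]}'
```

```text
clock: 22.6
position: [425.3, 306.3, 199.6]
ee_rot: [-0.675, 0.737, -0.001, -0.0]
contact_force: [0.1, -0.9, -0.6]
gripper_width: 0.1
grasp_force: 0.0
clock: 23.22
position: [426.5, 305.7, 84.8]
ee_rot: [-0.675, 0.738, -0.001, 0.002]
contact_force: [-0.0, 0.9, -0.2]
gripper_width: 0.1
grasp_force: 0.0
```

```bash
python3 -m creep '{"translation":[[1.2,-0.1,0],[2.4,-0.2,0],[3.6,-0.3,0],[4.8,-0.45,0],[6,-0.55,0],[7.2,-0.65,0],[8.4,-0.75,0],[9.2,-0.85,0]],"delta_rot":[[0,0,0],[0,0,0],[0,0,0],[0,0,0],[0,0,0],[0,0,0],[0,0,0],[0,0,0]],"hand":[0,0,0,0,0,0,0,0]}' && python3 -m creep '{"translation":[[0.2,0,0],[0.4,0,0],[0.5,0,0],[0.5,0,0]],"delta_rot":[[0,0,0],[0,0,0],[0,0,0],[0,0,0]],"hand":[0,0,0,0]}'
python3 - <<'E'
from h import *
i,dd=get_image("side");cv2.imwrite("pics/s2.png",cv2.resize(i[180:330,150:350,::-1],None,fx=4,fy=4))
c=get_calibration("side");P=cloud(dd,c);k=i.astype(int);m=(k[...,0]>110)&(k[...,1]<60)&(k[...,2]<60)&(P[...,2]>70)&(P[...,2]<120)&(abs(P[...,1]-300)<40)&(dd>0);print(m.sum(),P[m].mean(0).round(1))
E
```

```text
clock: 24.22
position: [518.0, 296.7, 82.8]
ee_rot: [-0.675, 0.738, -0.001, 0.001]
contact_force: [-1.3, 0.1, -0.9]
gripper_width: -0.0
grasp_force: 0.5
clock: 24.72
position: [522.5, 297.3, 83.7]
ee_rot: [-0.675, 0.738, -0.001, 0.001]
contact_force: [-0.6, -0.8, -0.2]
gripper_width: 0.3
grasp_force: 0.2
57 [548.7 300.3  98.5]
```

The ball moved to x≈550, so it is fully over. Retreat and verify.

```bash
python3 -m creep '{"translation":[[-1.5,0.1,0],[-4,0.3,0],[-7,0.5,1],[-8,0.6,5],[-9,0.6,10],[-12,0,14],[-12,0,14],[-12,0,14]],"delta_rot":[[0,0,0],[0,0,0],[0,0,0],[0,0,0],[0,0,0],[0,0,0],[0,0,0],[0,0,0]],"hand":[0,0,0,0,0,0,0,0]}'
python3 - <<'E'
from meas import *
def ball(i,dd,c):
    P=cloud(dd,c);k=i.astype(int);m=(k[...,0]>110)&(k[...,1]<60)&(k[...,2]<60)&(P[...,2]>70)&(P[...,2]<120)&(abs(P[...,1]-300)<40)&(dd>0)
    q=P[m];return least_squares(lambda k:np.linalg.norm(q-k,axis=1)-13,q.mean(0)-[0,0,8],loss='soft_l1').x.round(1)
for n in ("side","top"):
    i,dd=get_image(n);c=get_calibration(n);print(n,ball(i,dd,c))
    if n=="top": report(i,dd,c)
    cv2.imwrite(f"pics/{n}9.png",i[:,:,::-1])
E
```

```text
clock: 25.78
position: [401.7, 296.9, 223.3]
ee_rot: [-0.675, 0.738, -0.001, 0.001]
contact_force: [0.2, 0.2, 1.1]
gripper_width: 0.1
grasp_force: 0.0
side [548.  293.2  92.4]
top [549.7 291.7  93.4]
blue [237. 237.] 426 mean [438.4  35.2  40.2] nrm [0.012 0.002 1.   ] long [ 0.005 -1.     0.002]
blue [264. 237.] 426 mean [440.1 -56.8  40.6] nrm [ 0.01  -0.011  1.   ] long [ 0.022 -1.    -0.011]
blue [291.6 237.9] 438 mean [ 438.6 -151.1   40.5] nrm [ 0.016 -0.009  1.   ] long [ 0.006 -1.    -0.009]
red [160.3 200.6] 50 mean [547.  290.5 104.4] nrm [-0.114 -0.02   0.993] long [-0.214  0.977 -0.005]
```

View pics/side9.png

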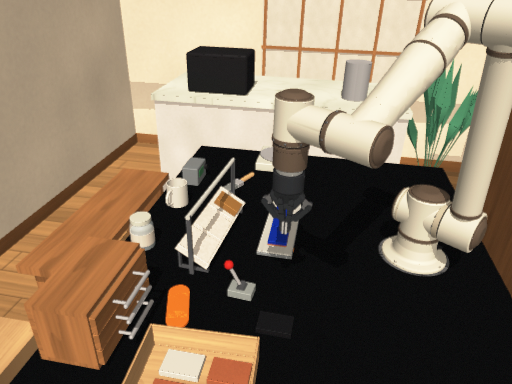

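The lever now leans away from the robot (ball at (229,265); x offset about 38 mm, so about 1.0 rad). The rack holds only the oak block, and the row is in place. Hand in.

```bash
python3 -c "
from bench import job_done
print(job_done())"
```

```text
the job is handed in; nothing more can be done
None
```

The job is handed in: both blue rack tiles lie in one straight row with the middle tile (centres about 92 and 94 mm apart, under 1 mm sideways), and the switch is fully over to on; the hand-in returned no verdict.

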